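# Clear grip-wire spools off their spindles into the sloping cradles

### The job

Slide the red-flanged copper spool and the yellow-flanged brass spool up off the spindles and lay each one flat on the sloping cradle of its own flange colour, midway across and down at the lower lip. Set them down gently without dropping them, leave the blue-flanged steel spool on its spindle, and do not disturb the oil bottle, file tin, rivet jar or brush.

Things in the scene. Friction and masses are not known exactly. Their poses are not given: they have to be found in the camera images.
- copper_spool: Spool of copper wire with red flanges, a ring 56 mm in diameter and 32 mm high with a 25 mm bore, about 0.3 kg. Origin at the centre of its underside, z along its axis (upright at the start). It sits lowest on one of the two spindles, its underside 20 mm above the bench; the brass spool may lie on top of it
- brass_spool: Spool of brass wire with yellow flanges, a ring 56 mm in diameter and 32 mm high with a 25 mm bore, about 0.3 kg. Origin at the centre of its underside, z along its axis (upright at the start). It always lies on top of another spool, its underside 52 mm above the bench and its top 8 mm above the spindle's end
- steel_spool: Spool of steel wire with blue flanges, a ring 56 mm in diameter and 32 mm high with a 25 mm bore, about 0.3 kg. Origin at the centre of its underside, z along its axis (upright at the start). It sits lowest on the other spindle and stays there; the brass spool may lie on top of it
- copper_spool_center (a point): middle of the copper spool, on its axis, 16 mm from either end
- brass_spool_center (a point): middle of the brass spool, on its axis, 16 mm from either end
- steel_spool_center (a point): middle of the steel spool, on its axis, 16 mm from either end
- stack_stand: Fixed spindle stand that holds two spools at the start: foot disc 136 mm across, 8 mm thick; boss 44 mm across up to 20 mm (spools rest on it); upright spindle 20 mm thick up to 76 mm. Origin on the bench on the spindle's axis, z up. A brass wire-guide rod 8 mm thick, knob on top at 149 mm, stands on the foot 45 mm along +x and 45 mm along +y from the axis
- single_stand: Fixed spindle stand that holds one spool at the start: foot disc 136 mm across, 8 mm thick; boss 44 mm across up to 20 mm (spools rest on it); upright spindle 20 mm thick up to 76 mm. Origin on the bench on the spindle's axis, z up. A brass wire-guide rod 8 mm thick, knob on top at 149 mm, stands on the foot 45 mm along +x and 45 mm along +y from the axis
- red_cradle_deck: red cradle, fixed: red deck 100 mm wide, sloping 30 deg, falling to its -x side (away from the robot and to its left); a wooden lip 8 mm proud at its low edge. Origin on the deck's surface at mid-width, 33 mm up-slope of the lip's inner face, 36 mm above the bench; +x up the slope, y level, z out of the deck. Deck spans x -39 to +68 mm. A spool against the lip is centred at x = -5 mm
- yellow_cradle_deck: yellow cradle, fixed: yellow deck 100 mm wide, sloping 30 deg, falling to its -x side (away from the robot and to its left); a wooden lip 8 mm proud at its low edge. Origin on the deck's surface at mid-width, 33 mm up-slope of the lip's inner face, 36 mm above the bench; +x up the slope, y level, z out of the deck. Deck spans x -39 to +68 mm. A spool against the lip is centred at x = -5 mm
- red_cradle_guide (a point): free tip of the red cradle's steel wire guide, a fixed rod 10 mm thick: it rises from the bench behind the deck's high end (65 mm behind the deck's origin, seen from above) to 160 mm and runs level at mid-width out over the deck; this tip is 160 mm above the bench, almost straight above the deck's origin (15 mm to its high side)
- yellow_cradle_guide (a point): free tip of the yellow cradle's steel wire guide, a fixed rod 10 mm thick: it rises from the bench behind the deck's high end (65 mm behind the deck's origin, seen from above) to 160 mm and runs level at mid-width out over the deck; this tip is 160 mm above the bench, almost straight above the deck's origin (15 mm to its high side)
- oil_bottle: amber oil bottle with black cap, 56 mm across, 150 mm tall, standing loose; origin at the centre of its foot, z up
- file_tin: blue tin 76 mm across and 110 mm tall holding files whose wooden handles reach 215 mm, standing loose; origin at the centre of its foot, z up
- rivet_jar: glass jar with metal lid, 56 mm across, 70 mm tall, standing loose; origin at the centre of its foot, z up
- file_brush: brush with handle, 180 mm long, lying loose on the bench along its x axis; origin under its middle

How it is judged:
By the outcome, as a careful person would: the job done as asked, in the order asked, and still so for the second after the job is handed in, with the robot touching nothing.
It also fails if it takes over 67 s, if anything falls off the work surface, if the arm or the gripper's body presses on something with over 40 N, if the wrist force passes 120 N, or if a joint passes its speed limit or range.

### The arm

A 7-joint arm with a two-finger parallel gripper is mounted at the origin on the work surface. World frame = base frame: x ahead of the robot, y to its left, z up, the work surface at z = 0. Lengths are in m, angles in rad, forces in N, time in s.
With the tool pointing down it reaches from about 0.425 to 1.025 m from the base axis. Payload 3.6 kg.
Tool frame: the origin (TCP) lies midway between the tips of the shut fingers; the grasp point (between the pads) lies 19 mm behind it; z points along the fingers, y is the line along which they close (so a half turn about z gives the same grasp; the last joint's range is limited). The gripper opens to 85 mm and grips with 20 to 120 N. Pads are 22 mm wide; open, the fingers measure 114 mm over their backs; the gripper's body (76 mm by 85 mm) begins 54 mm behind the grasp point. The pads swing forward as they close: fully open they stand 13 mm farther back than shut.
Start: joints at [1.149, 0.591, 0.048, 1.609, -0.033, 0.943, -0.034], TCP at [0.234, -0.686, 0.198] pointing down, gripper open.
Joint ranges: [-2.69, 2.69], [-0.47, 2.24], [-1.27, 1.36], [0.19, 2.51], [-1.53, 4.68], [0.08, 2.07], [-3.09, 3.09]. Speed limits (rad/s): [2.57, 2.57, 3.14, 3.14, 3.14, 3.14, 3.14].

### API

Orientations are given as a 3x3 rotation matrix whose columns are the frame's x, y, z axes.
In Python, from bench import robot, imaging, nets, get_clock, get_qpos, get_qd, get_joint_efforts, get_tool_pos, get_tool_rot, get_wrist_force, get_ft_torque, get_gripper_width, get_grasp_force gives the robot as it stands. Calls block until the motion is done:
- robot.move_to(position, orientation): joint-space move of the TCP to a pose.
- robot.line_to(position, rot=None, speed=0.15): straight line of the TCP; rot=None keeps the orientation; speed is the mean speed in m/s.
- robot.movej(angles): joint-space move.
- robot.command_gripper(opening): finger opening in m; the grip force is fixed at half the most; returns when the fingers have stopped.
- robot.sleep(seconds).
- robot.inverse_kinematics(position, orientation): joint angles nearest the present ones, or None.
- imaging.capture(name): name is "scene" or "top" or "wrist"; returns a dict with "image" (480x640x3 uint8, red, green, blue), "depth" (480x640 float32, m along the optical axis (not along the pixel's ray), 0 where there is no reading), "camera_matrix" (3x3 intrinsics, pixels), "distortion" ([k1, k2, p1, p2, k3] as OpenCV has them; the pictures are not rectified), "camera_from_world" (4x4, takes a point from world to camera coordinates). Camera axes: x right, y up, looking along -z (the intrinsics and any distortion apply to the point x, -y, -z); pixel columns grow to the right and rows downward; lengths in m; the calibration is good to about 2 mm. A picture is of the moment at which its call begins.
A pose or a line that the arm cannot do raises robot.IKError and nothing moves.
- robot.job_done(): hands the job in; it is judged then, once.
Trained networks look in the newest picture that a camera, given by its name, has taken for a name from the list of things; names that differ only in an ending like _2 or _b are one class to them, and where a whole thing is asked for, a point or a joint stands for the part that bears it (a point fixed in the world has none). Each returns a list of dicts, best first, with "score" (0 to 1); they miss things now and then, are a little off and sometimes report something else, mostly with a low value. They report only what shows in the picture. A call takes as long as a camera call.
- nets.look_for(target, camera): "xy" ([column, row] in pixels, amid what is visible of it).
- nets.regions_of(target, camera): "mask" (480x640 bool, what is visible of it) and "xy" ([column, row] in pixels, amid what is visible of it).
Readings, each from a call of its own:
- get_clock(): time.
- get_qpos(): joint angles.
- get_qd(): joint speeds.
- get_joint_efforts(): joint torques, N m.
- get_tool_pos(): TCP position.
- get_tool_rot(): TCP orientation.
- get_wrist_force(): force on the tool from outside, world axes, zero at the start.
- get_ft_torque(): the same for the moment, N m.
- get_gripper_width(): finger opening in m.
- get_grasp_force(): force on a finger pad.
Only numpy, scipy, OpenCV 4.12 (cv2) and the standard library are available. Lean on these libraries where they do the work, as an engineer would, in place of code of your own. Each camera call takes 0.05 s, during which the arm holds its last target. There are 200 camera calls.

## Working session

There is one attempt and no reset: what is moved stays moved. The work goes in short steps, each a Python script; the robot and the scene stay as the last script left them, time stands still between calls to the robot, and variables do not carry over. Pictures are saved under pics/ and viewed, at most 10 in all, crops included, and the job is handed in when it is done.

```bash
mkdir -p pics; cat > h.py <<'E'
import numpy as np, cv2
from bench import *
def cap(c,save=None):
    d=imaging.capture(c)
    if save: cv2.imwrite('pics/'+save+'.png',d['image'][:,:,::-1])
    return d
def cloud(d,mask):
    v,u=np.nonzero(mask&(d['depth']>0)); z=d['depth'][v,u]
    n=cv2.undistortPoints(np.stack([u,v],1).astype(np.float64)[:,None],d['camera_matrix'],np.array(d['distortion']))[:,0]
    p=np.stack([n[:,0]*z,-n[:,1]*z,-z,np.ones_like(z)],0)
    return (np.linalg.inv(d['camera_from_world'])@p)[:3].T
E
python3 - <<'E'
from h import *
print(get_clock())
for c in ['scene','top']:
    d=cap(c,c+'0')
    T=np.linalg.inv(d['camera_from_world']);print(c,T[:3,3].round(3))
    for n in ['copper_spool','brass_spool','steel_spool','stack_stand','single_stand','red_cradle_deck','yellow_cradle_deck','oil_bottle','file_tin','rivet_jar','file_brush']:
        for r in nets.regions_of(n,c)[:2]:
            p=cloud(d,r['mask'])
            if len(p): print(n,round(r['score'],2),np.round(r['xy']),p.mean(0).round(3),np.percentile(p,3,0).round(3),np.percentile(p,97,0).round(3))
    
E
```

```text
0.0
scene [1.023 0.608 0.784]
copper_spool 0.55 [432. 397.] [0.604 0.315 0.037] [0.581 0.288 0.023] [0.613 0.329 0.053]
brass_spool 0.67 [233. 318.] [0.809 0.04  0.102] [ 0.77  -0.008  0.009] [0.84  0.063 0.204]
brass_spool 0.55 [434. 375.] [0.59  0.305 0.075] [0.563 0.277 0.053] [0.613 0.329 0.086]
steel_spool 0.9 [387. 284.] [0.5   0.091 0.044] [0.471 0.06  0.023] [0.518 0.108 0.055]
stack_stand 0.63 [389. 283.] [0.499 0.089 0.044] [0.469 0.058 0.023] [0.517 0.108 0.055]
stack_stand 0.59 [426. 403.] [0.6   0.308 0.015] [0.532 0.242 0.005] [0.649 0.364 0.106]
single_stand 0.89 [390. 298.] [0.497 0.09  0.018] [0.433 0.025 0.003] [0.554 0.145 0.11 ]
red_cradle_deck 0.8 [327. 242.] [ 0.523 -0.086  0.043] [ 0.475 -0.137  0.021] [ 0.572 -0.035  0.069]
yellow_cradle_deck 0.84 [254. 192.] [ 0.548 -0.352  0.043] [ 0.495 -0.405  0.017] [ 0.601 -0.298  0.069]
yellow_cradle_deck 0.71 [392. 300.] [0.496 0.089 0.018] [0.431 0.023 0.004] [0.554 0.144 0.107]
oil_bottle 0.82 [324. 347.] [0.707 0.157 0.08 ] [0.661 0.13  0.002] [0.728 0.174 0.151]
oil_bottle 0.63 [229. 321.] [0.809 0.04  0.101] [ 0.7
[... 869 characters left out ...]
0.55  0.143 0.073]
red_cradle_deck 0.94 [367. 284.] [ 0.522 -0.086  0.044] [ 0.47  -0.138  0.021] [ 0.575 -0.038  0.07 ]
yellow_cradle_deck 0.75 [490. 272.] [ 0.544 -0.35   0.044] [ 0.49  -0.397  0.02 ] [ 0.6   -0.299  0.07 ]
yellow_cradle_deck 0.54 [491. 271.] [ 0.538 -0.352  0.05 ] [ 0.484 -0.398  0.009] [ 0.598 -0.301  0.164]
oil_bottle 0.95 [258. 206.] [0.688 0.143 0.094] [0.673 0.12  0.015] [0.711 0.168 0.152]
file_tin 0.73 [310. 156.] [0.793 0.026 0.095] [ 0.763 -0.008  0.004] [0.836 0.06  0.203]
rivet_jar 0.96 [423. 201.] [ 0.696 -0.219  0.057] [ 0.677 -0.243  0.014] [ 0.722 -0.198  0.074]
file_brush 0.83 [436. 365.] [ 0.348 -0.227  0.018] [ 0.281 -0.256  0.003] [ 0.439 -0.2    0.024]
```

```bash
python3 - <<'E'
from h import *
d=cap('top')
def circ(p):
    A=np.c_[2*p[:,:2],np.ones(len(p))]; 
    (c,r),_=cv2.minEnclosingCircle(p[:,:2].astype(np.float32)),0
    return np.round([*c[0:1][0:1]] if 0 else c,4),round(r,4)
for n,z in [('brass_spool',.084),('steel_spool',.052)]:
    m=nets.regions_of(n,'top')[0]['mask']; p=cloud(d,m); p=p[abs(p[:,2]-z)<.007]; print(n,len(p),p[:,2].mean(),circ(p))
allp=cloud(d,np.ones((480,640),bool))
for c in [(.584,.302),(.487,.083)]:
    q=allp[(np.hypot(allp[:,0]-c[0],allp[:,1]-c[1])<.09)]
    f=q[(q[:,2]>.1)&(q[:,2]<.17)]; print('rod',len(f),np.median(f,0),f[:,2].max())
    f=q[(abs(q[:,2]-.008)<.004)]; print('foot',circ(f))
for n in ['red_cradle_deck','yellow_cradle_deck']:
    m=nets.regions_of(n,'top')[0]['mask']; p=cloud(d,m)
    for _ in range(4):
        c=p.mean(0);nv=np.linalg.svd(p-c,full_matrices=0)[2][2];nv*=np.sign(nv[2]);p=p[abs((p-c)@nv)<.003]
    h=np.array([-nv[0],-nv[1],0]);h/=np.linalg.norm(h)
    X=h-nv*(h@nv);X/=np.linalg.norm(X);Y=np.cross(nv,X)
    x=(p-c)@X;y=(p-c)@Y
    pc=np.percentile
    print(n,'n',nv.round(3),'tilt',np.degrees(np.arccos(nv[2])),'X',X.round(3),'c',c.round(4),'x',pc(x,[1,99]).round(3),'y',pc(y,[.5,99.5]).round(3), 'mid',(c+Y*pc(y,[.5,99.5]).mean()).round(4))
    q=allp[(np.hypot(allp[:,0]-c[0],allp[:,1]-c[1])<.13)&(allp[:,2]>.14)&(allp[:,2]<.18)]
    print(' guide',len(q),np.percentile(q,2,0).round(3),np.percentile(q,98,0).round(3),q.mean(0).round(3))
E
```

```text
brass_spool 434 0.08446480074719057 (array([0.5857, 0.3035]), 0.0285)Traceback (most recent call last):
  File "<stdin>", line 8, in <module>
IndexError: list index out of range
```

View pics/scene0.png

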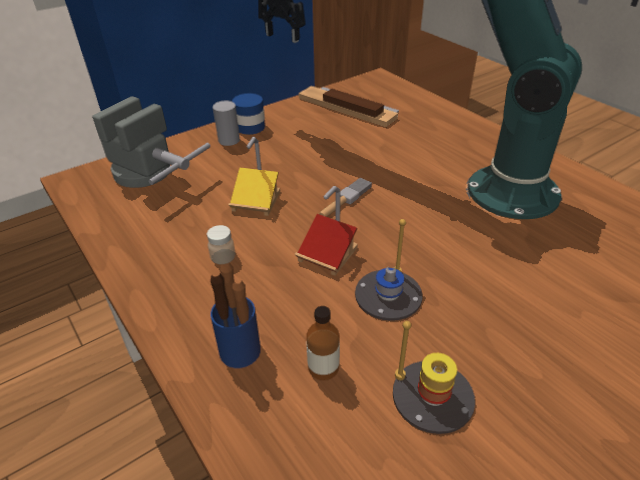

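View pics/top0.png

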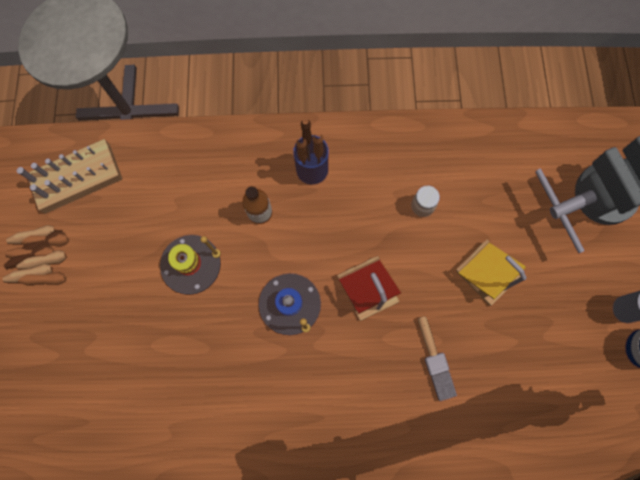

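The top view shows the yellow spool over the red one at (183,259) with its rod at (212,250), and the steel spool at (289,300). The red deck is at (368,285) and the yellow deck at (490,270), each with a grey guide from its right (high) side.

```bash
python3 - <<'E'
from h import *
d=cap('top')
def circ(p):
    c,r=cv2.minEnclosingCircle(p[:,:2].astype(np.float32)); return np.round(c,4),round(r,4)
allp=cloud(d,np.ones((480,640),bool))
for c in [(.5857,.3035),(.487,.083)]:
    q=allp[(np.hypot(allp[:,0]-c[0],allp[:,1]-c[1])<.09)]
    f=q[(q[:,2]>.1)&(q[:,2]<.17)]; print('rod',len(f),np.median(f,0).round(4),f[:,2].max())
    f=q[(abs(q[:,2]-.008)<.004)]; print('foot',circ(f))
for n in ['red_cradle_deck','yellow_cradle_deck']:
    R=nets.regions_of(n,'top')
    if not R: print('miss',n); continue
    p=cloud(d,R[0]['mask'])
    for _ in range(5):
        c=p.mean(0);nv=np.linalg.svd(p-c,full_matrices=0)[2][2];nv*=np.sign(nv[2]);p=p[abs((p-c)@nv)<.003]
    h=np.array([-nv[0],-nv[1],0]);h/=np.linalg.norm(h)
    X=h-nv*(h@nv);X/=np.linalg.norm(X);Y=np.cross(nv,X)
    x=(p-c)@X;y=(p-c)@Y
    pc=np.percentile; my=pc(y,[.5,99.5])
    m=c+Y*my.mean()
    print(n,'n',nv.round(3),'tilt',np.degrees(np.arccos(nv[2])),'h',h.round(3),np.degrees(np.arctan2(h[1],h[0])),'x',pc(x,[1,99]).round(3),'y',my.round(3),'mid',m.round(4),'atz36',(m+X*(.036-m[2])/X[2]).round(4))
    box=cv2.minAreaRect(np.c_[x,y].astype(np.float32)*1000);print(box)
    q=allp[(np.hypot(allp[:,0]-c[0],allp[:,1]-c[1])<.13)&(allp[:,2]>.14)&(allp[:,2]<.18)]
    a=(q-m)@h;b=(q-m)@np.array([-h[1],h[0],0])
    print(' guide',len(q),'along',pc(a,[1,50,99]).round(3),'across',pc(b,[2,50,98]).round(3),q[:,2].max())
E
```

```text
rod 57 [0.6056 0.243  0.1459] 0.15199815785147597
foot (array([0.5857, 0.3035]), 0.09)
rod 45 [0.4366 0.0485 0.147 ] 0.15226491795915487
foot (array([0.487, 0.083]), 0.0898)
red_cradle_deck n [0.486 0.214 0.847] tilt 32.07729424738355 h [-0.915 -0.402  0.   ] -156.27619215432068 x [-0.041  0.056] y [-0.048  0.052] mid [ 0.5294 -0.0849  0.04  ] atz36 [ 0.5353 -0.0824  0.036 ]
((11.414989471435547, 2.080047607421875), (100.52947998046875, 108.30280303955078), 89.61563110351562)
 guide 154 along [0.008 0.037 0.064] across [-0.005 -0.001  0.004] 0.16907076079722572
yellow_cradle_deck n [0.37  0.322 0.871] tilt 29.3962670964301 h [-0.754 -0.656  0.   ] -138.97961464226427 x [-0.051  0.052] y [-0.047  0.052] mid [ 0.5444 -0.3538  0.045 ] atz36 [ 0.5564 -0.3433  0.036 ]
((-1.5102386474609375, 2.747577667236328), (102.05835723876953, 111.35564422607422), 88.98213195800781)
 guide 162 along [-0.003  0.026  0.053] across [-0.005 -0.001  0.006] 0.1693189956660084
```

```bash
cat >> h.py <<'E'
def unit(v): v=np.array(v,float); return v/np.linalg.norm(v)
def deck(O,h):
    h=unit([*h,0]); t=np.radians(30); X=h*np.cos(t)+np.array([0,0,np.sin(t)])
    n=-h*np.sin(t)+np.array([0,0,np.cos(t)]); return np.array(O),X,np.cross(n,X),n
DECK={'red':deck([.5355,-.0822,.036],[-.915,-.402]),'yellow':deck([.5572,-.3428,.036],[-.754,-.656])}
def toolR(z,y): y=unit(y); z=unit(z); return np.stack([np.cross(y,z),y,z],1)
def placeR(c,s): O,X,Y,n=DECK[c]; return toolR(-n,s*Y)
def place_tcp(c,g,up,x=-.005):  # g = TCP height above the spool's underside along its axis
    O,X,Y,n=DECK[c]; return O+x*X+(g+up)*n
def down(yaw): return toolR([0,0,-1],[-np.sin(yaw),np.cos(yaw),0])
S=np.array([.5857,.3035]); ROD=np.arctan2(-.0605,.0199)
E
python3 - <<'E'
from h import *
print('rod deg',np.degrees(ROD),'rot now',get_tool_rot().round(2).tolist())
for a in (0,180,-45,45,135,-135):
    q=robot.inverse_kinematics([*S,.1],down(ROD+np.radians(a)))
    print('pick',a,None if q is None else np.round(q,2))
for c in DECK:
    for s in (1,-1):
        for up in (0,.12,.25):
            q=robot.inverse_kinematics(place_tcp(c,.003,up),placeR(c,s)); print(c,s,up,None if q is None else np.round(q,2))
E
```

```text
rod deg -71.79263996822803 rot now [[0.95, 0.32, -0.0], [0.32, -0.95, -0.0], [-0.0, -0.0, -1.0]]
pick 0 [-0.11  0.71 -0.66  1.81  0.58  0.82 -0.74]
pick 180 [ 0.11  0.88 -1.08  1.8   0.9   1.04  2.13]
pick -45 [-0.26  0.66 -0.43  1.82  0.38  0.75 -1.36]
pick 45 [-0.04  0.75 -0.78  1.81  0.67  0.87 -0.04]
pick 135 [ 0.11  0.88 -1.08  1.8   0.9   1.04  1.35]
pick -135 [-0.57  0.62  0.04  1.83 -0.04  0.69 -2.55]
red 1 0 [-0.12  0.81  0.11  1.78  0.13  1.05 -1.28]
red 1 0.12 [-0.14  0.73  0.1   1.61  0.12  1.3  -1.27]
red 1 0.25 [-0.13  0.7   0.05  1.37  0.13  1.57 -1.28]
red -1 0 [ 0.57  1.09 -1.08  1.75  0.87  1.52  1.13]
red -1 0.12 [ 0.51  0.98 -1.07  1.58  0.75  1.65  1.24]
red -1 0.25 [ 0.42  0.92 -1.07  1.33  0.68  1.85  1.33]
yellow 1 0 [ 0.1   0.85  0.25  1.71  0.32  0.91 -0.8 ]
yellow 1 0.12 [ 0.09  0.75  0.16  1.59  0.34  1.15 -0.82]
yellow 1 0.25 [ 0.08  0.68  0.08  1.41  0.34  1.41 -0.82]
yellow -1 0 [-0.39  1.34  1.32  1.73 -0.84  1.11 -2.91]
yellow -1 0.12 [-0.43  1.17  1.31  1.62 -0.63  1.23 -3.08]
yellow -1 0.25 [ 0.66  0.9  -1.07  1.38  0.94  1.82  1.85]
```

```bash
python3 - <<'E'
from h import *
t=get_clock()
robot.line_to(np.array([.234,-.686,.34]),speed=.3)
robot.move_to([*S,.30],down(ROD)); print(get_clock()-t,np.round(get_qpos(),2))
robot.line_to([*S,.20],speed=.2)
d=cap('wrist','w0'); P=cloud(d,np.ones((480,640),bool))
q=P[(np.hypot(*(P[:,:2]-S).T)<.045)&(abs(P[:,2]-.084)<.005)]
c,r=cv2.minEnclosingCircle(q[:,:2].astype(np.float32)); print(len(q),np.round(c,4),r,np.median(q,0).round(4),get_tool_pos().round(4))
q=P[(np.hypot(*(P[:,:2]-S).T)<.09)&(P[:,2]>.1)&(P[:,2]<.155)];print('rod',len(q),q.mean(0) if len(q) else'')
print(get_clock(),get_wrist_force())
E
```

```text
4.275 [ 0.12  0.61 -1.06  1.63  0.56  1.24 -0.74]
2272 [0.5838 0.3041] 0.02796916663646698 [0.5834 0.3054 0.0837] [0.5864 0.3047 0.2017]
rod 418 [0.60399469 0.24619687 0.1340059 ]
6.475 [-0.44922248  0.7754521   0.52185855]
```

View pics/w0.png

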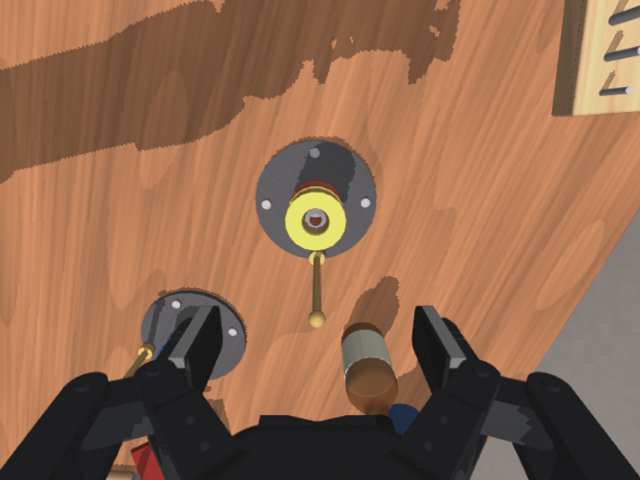

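The wrist view shows the yellow spool at (316,220), centred between the fingers. The rod, at (317,255–320), is clear of the closing line. I'll grasp now.

```bash
python3 - <<'E'
from h import *
C=[.5843,.3039]
robot.line_to([*C,.12],speed=.2); robot.line_to([*C,.053],speed=.1)
print(get_tool_pos().round(4),get_wrist_force().round(1))
robot.command_gripper(.03)
print('w',get_gripper_width(),get_grasp_force(),get_tool_pos().round(4),get_wrist_force().round(1))
robot.line_to([*C,.10],speed=.08)
print('w',get_gripper_width(),get_grasp_force(),get_wrist_force().round(1))
robot.line_to([*C,.32],speed=.3)
print('w',get_gripper_width(),get_grasp_force(),get_wrist_force().round(1),get_tool_pos().round(4))
d=cap('wrist','w1'); cap('scene','s1')
R=nets.regions_of('copper_spool','wrist'); print([(r['score'],r['xy'],np.median(cloud(d,r['mask']),0)) for r in R[:2]])
print(get_clock())
E
```

```text
[0.5844 0.3044 0.0532] [0.1 0.3 0.9]
w 0.03015825181573589 0.0 [0.5843 0.3039 0.0531] [ 0.4 -0.4 -0.3]
w 0.029866912102746068 0.0 [-0.2 -0.8 -0. ]
w 0.029860166615284758 0.0 [ 0.2 -0.2 -0.6] [0.5836 0.3027 0.3179]
[(0.52, [319.7, 167.8], array([0.57720814, 0.32946836, 0.03153412]))]
10.1833
```

View pics/w1.png

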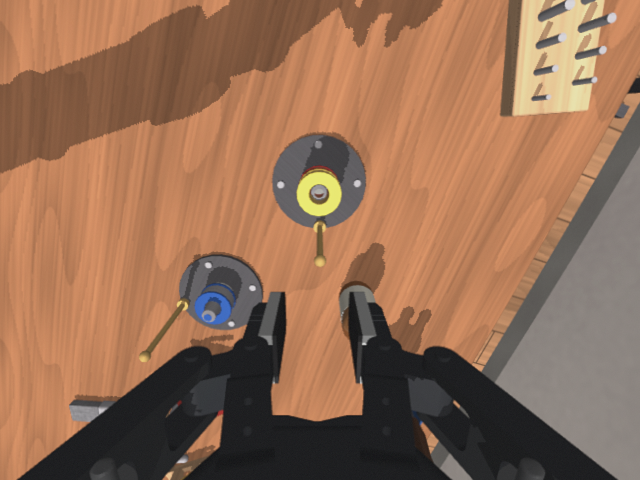

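The fingers closed on nothing, and the yellow spool is still on the stack at (319,193). I'll check where the TCP projects in this image.

```bash
python3 - <<'E'
from h import *
d=cap('wrist'); T=d['camera_from_world']; Ti=np.linalg.inv(T)
R=get_tool_rot(); p=get_tool_pos(); print('tcp',p.round(4),'\n',R.round(3))
print('cam in tool',(R.T@(Ti[:3,3]-p)).round(3),'cam look dir in tool',(R.T@(-Ti[:3,2])).round(3),'right',(R.T@Ti[:3,0]).round(2))
def proj(x):
    c=T[:3,:3]@x+T[:3,3]; return cv2.projectPoints(np.array([[c[0],-c[1],-c[2]]]),np.zeros(3),np.zeros(3),d['camera_matrix'],np.array(d['distortion']))[0].ravel().round(0)
for o in (0,-.019,-.07): print(o,proj(p+R[:,2]*o))
# finger points in tool frame
P=(cloud(d,d['depth']<.32)-p)@R
for lo in np.arange(-.15,.03,.01):
    q=P[(P[:,2]>=lo)&(P[:,2]<lo+.01)]
    if len(q): print(round(lo,2),len(q),np.percentile(q,[2,98],axis=0).round(3).tolist())
print(get_clock(),get_gripper_width())
E
```

```text
tcp [0.5837 0.3029 0.3176] 
 [[-0.313  0.95  -0.003]
 [ 0.95   0.313 -0.002]
 [-0.001 -0.004 -1.   ]]
cam in tool [ 0.085 -0.001 -0.176] cam look dir in tool [-0.327  0.     0.945] right [0. 1. 0.]
0 [318. 279.]
-0.019 [319. 295.]
-0.07 [319. 360.]
-0.14 171 [[0.02, -0.021, -0.131], [0.022, 0.019, -0.13]]
-0.13 10421 [[0.01, -0.063, -0.13], [0.021, 0.061, -0.12]]
-0.12 13999 [[-0.003, -0.06, -0.12], [0.018, 0.058, -0.11]]
-0.11 9876 [[-0.01, -0.055, -0.11], [0.018, 0.054, -0.1]]
-0.1 6513 [[-0.01, -0.051, -0.1], [0.018, 0.049, -0.09]]
-0.09 6375 [[-0.008, -0.048, -0.09], [0.015, 0.046, -0.08]]
-0.08 1958 [[-0.008, -0.037, -0.08], [0.014, 0.036, -0.07]]
-0.07 1113 [[-0.008, -0.028, -0.07], [0.012, 0.027, -0.06]]
-0.06 1034 [[-0.008, -0.029, -0.06], [0.012, 0.027, -0.05]]
-0.05 852 [[-0.008, -0.029, -0.05], [0.012, 0.026, -0.04]]
-0.04 192 [[-0.009, -0.022, -0.04], [0.012, 0.021, -0.034]]
10.2333 0.030000654946081638
```

View pics/s1.png

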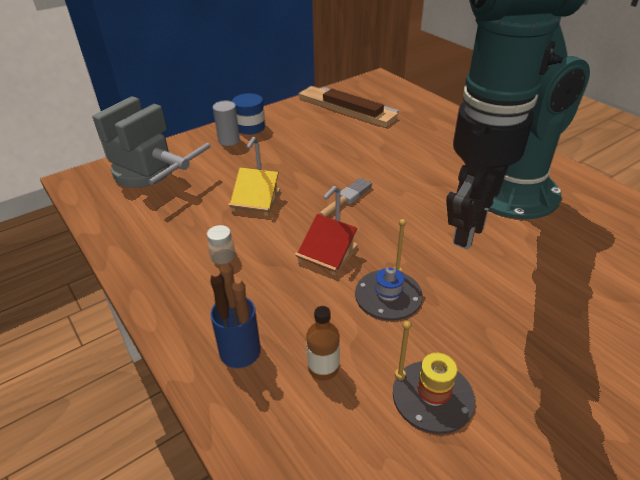

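The fingertips sit at tool z ≈ −34 mm, not 0, so the stated TCP is about 31 mm beyond the real tips. They closed just above the spool. I'll correct for that and retry.

```bash
echo 'G=-.033' >> h.py; python3 - <<'E'
from h import *
C=[.5843,.3039]
robot.command_gripper(.085)
robot.line_to([*C,.10],speed=.25); robot.line_to([*C,.052+G],speed=.1)
print(get_tool_pos().round(4),get_wrist_force().round(1))
robot.command_gripper(.03)
w=get_gripper_width()
print('w',w,get_grasp_force(),get_tool_pos().round(4),get_wrist_force().round(1))
if w>.045:
    z=get_tool_pos()[2]
    robot.line_to([*C,z+.04],speed=.08)
    print('w',get_gripper_width(),get_grasp_force(),get_wrist_force().round(1))
    robot.line_to([*C,.30],speed=.3)
    print('w',get_gripper_width(),get_grasp_force(),get_wrist_force().round(1),get_tool_pos().round(4))
    d=cap('wrist','w2')
    R=get_tool_rot();p=get_tool_pos()
    P=(cloud(d,d['depth']<.32)-p)@R
    m=cloud(d,(d['image'][:,:,0]>150)&(d['image'][:,:,1]>130)&(d['image'][:,:,2]<110)&(d['depth']<.32)); m=(m-p)@R
    print('yellow in tool',len(m),np.percentile(m,[2,50,98],axis=0).round(4).tolist())
print(get_clock())
E
```

```text
[0.5846 0.3045 0.0195] [ 0.  -0.5 -0.2]
w 0.05297102642068723 62.30237516099379 [0.5849 0.3043 0.0201] [-0.9 -1.8  4.7]
w 0.052894383369284065 63.47644083201885 [-0.6 -0.2 -3.2]
w 0.05317815924623394 63.500260999426246 [-1.2 -1.3 -4. ] [0.5834 0.3024 0.2978]
yellow in tool 5384 [[-0.0206, -0.0256, -0.0653], [0.0157, -0.0036, -0.0641], [0.0265, 0.0246, -0.0364]]
14.875
```

View pics/w2.png

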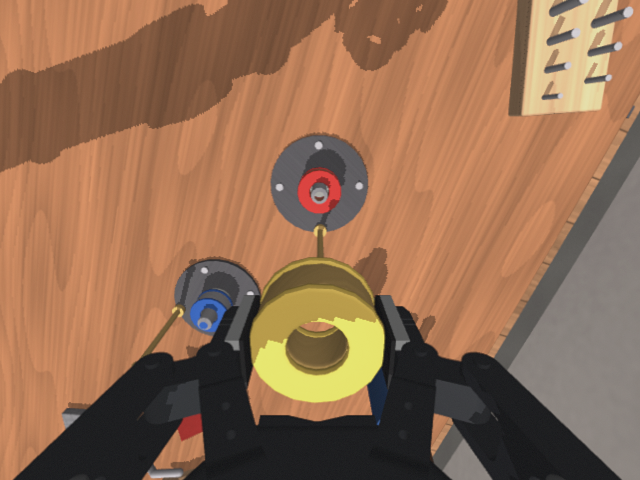

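The yellow spool is held square between the pads at (318,345), and the red spool on the stand at (320,190) is undisturbed. Next I'll place it on the yellow deck with force guarding.

```bash
cat >> h.py <<'E'
def place(c,ref=None):
    O,X,Y,n=DECK[c]; R=placeR(c,1); O=O if ref is None else ref
    P=lambda x,up: O+x*X+(G+up)*n
    F=lambda: np.mean([(robot.sleep(.03),get_wrist_force())[1] for _ in range(4)],0)
    robot.move_to(P(0,.25),R); robot.line_to(P(0,.05),speed=.2); robot.line_to(P(0,.012),speed=.06)
    f0=F(); up=.012; print('f0',f0.round(1),(get_tool_pos()-P(0,.012)).round(4),get_clock())
    while up>-.006:
        up-=.0015; robot.line_to(P(0,up),speed=.03); f=(F()-f0)@n
        if f>4: break
    print('contact up',round(up,4),f.round(1),get_clock())
    up+=.001; x=0; robot.line_to(P(x,up),speed=.03); f1=F()
    while x>-.014:
        x-=.0015; robot.line_to(P(x,up),speed=.03); f=(F()-f1)@X
        if f>5: break
    print('lip x',round(x,4),f.round(1),'tool',((get_tool_pos()-O)@np.stack([X,Y,n],1)).round(4),get_wrist_force().round(1),get_clock())
    return P,x,up
E
python3 - <<'E'
from h import *
place('yellow')
d=cap('wrist','w3'); cap('scene','s3')
print('w',get_gripper_width(),get_grasp_force())
E
```

```text
f0 [ 0.2  0.3 -2.9] [0.0007 0.0003 0.0004] 18.9917
contact up -0.0015 5.1 22.4417
lip x -0.0045 5.7 tool [-0.0029  0.0002 -0.0335] [-1.5 -1.   5.4] 23.975
w 0.05281013905820721 63.95013761536087
```

```bash
python3 -c "
import cv2,numpy as np
a=cv2.imread('pics/w3.png');b=cv2.imread('pics/s3.png')[110:290,150:390];b=cv2.resize(b,None,fx=2,fy=2)
a=cv2.resize(a,(480,360));cv2.imwrite('pics/c3.png',np.hstack([a,b])[:,:800])"
```

```text
(no output)
```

View pics/c3.png

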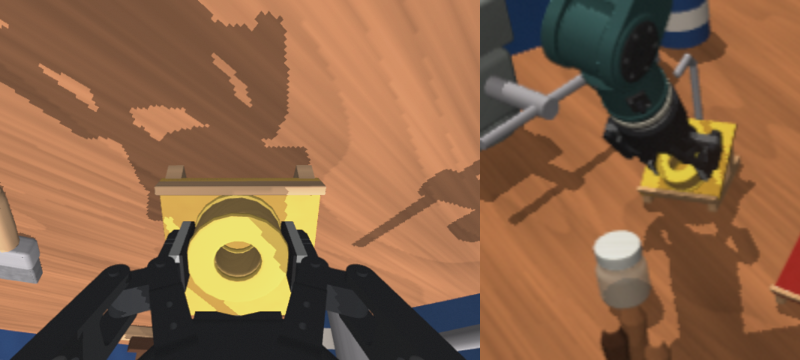

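The wrist view (left half) shows the yellow spool midway across the deck: spool centre at column 238, deck from 160 to 320. It lies against the lip. One more firm nudge toward the lip, then release.

```bash
cat >> h.py <<'E'
def release(c,x,up):
    O,X,Y,n=DECK[c]; P=lambda x,up: O+x*X+(G+up)*n
    x-=.002; robot.line_to(P(x,up),speed=.03); robot.sleep(.1)
    print('nudge',((get_tool_pos()-O)@np.stack([X,Y,n],1)).round(4),'F xyn',(get_wrist_force()@np.stack([X,Y,n],1)).round(1))
    robot.command_gripper(.085); robot.line_to(P(x,up+.10),speed=.15); robot.line_to(P(x,up+.25),speed=.3)
    print('w',get_gripper_width(),get_wrist_force().round(1),get_clock())
def check(c,cam,hue):
    d=cap(cam,cam+'_'+c); O,X,Y,n=DECK[c]
    p=(cloud(d,np.ones((480,640),bool))-O)@np.stack([X,Y,n],1)
    q=p[(abs(p[:,2]-.032)<.006)&(np.hypot(p[:,0],p[:,1])<.05)]
    cc,r=cv2.minEnclosingCircle(q[:,:2].astype(np.float32)); print(c,cam,len(q),'centre',np.round(cc,4),'r',round(r,4),'height',np.median(q[:,2]).round(4),'slope',np.polyfit(q[:,0],q[:,2],1)[0].round(3),np.polyfit(q[:,1],q[:,2],1)[0].round(3))
    l=p[(abs(p[:,1])<.045)&(p[:,2]>.003)&(p[:,2]<.012)&(p[:,0]<-.025)&(p[:,0]>-.06)]; print('lip x',np.percentile(l[:,0],[5,95]).round(4) if len(l) else None)
E
python3 - <<'E'
from h import *
release('yellow',-.0045,-.0005)
check('yellow','wrist',0)
E
```

```text
nudge [-0.003   0.0002 -0.0334] F xyn [ 7.3 -1.8  5.6]
w 0.08533316843593843 [-0.6 -0.6  0.1] 26.3167
yellow wrist 1558 centre [-0.0017 -0.0013] r 0.028 height 0.0299 slope 0.003 0.003
lip x [-0.0362 -0.028 ]
```

The yellow spool lies flat and touching the lip (edge at −30 mm, lip at about −30 mm), and 1 mm off mid-width. Next is the copper spool.

```bash
python3 - <<'E'
from h import *
C=np.array([.5843,.3039])
robot.move_to([*C,.22],down(ROD))
d=cap('wrist'); P=cloud(d,np.ones((480,640),bool))
q=P[(np.hypot(*(P[:,:2]-C).T)<.045)&(abs(P[:,2]-.052)<.004)]
c,r=cv2.minEnclosingCircle(q[:,:2].astype(np.float32)); print(len(q),np.round(c,4),r,get_clock())
if abs(r-.028)<.002: C=(C+np.array(c))/2
robot.line_to([*C,.08],speed=.25); robot.line_to([*C,.021+G],speed=.1)
print(get_tool_pos().round(4),get_wrist_force().round(1))
robot.command_gripper(.03); w=get_gripper_width()
print('w',w,get_grasp_force(),get_tool_pos().round(4),get_wrist_force().round(1))
if w>.045:
    z=get_tool_pos()[2]
    robot.line_to([*C,z+.07],speed=.1)
    print('w',get_gripper_width(),get_wrist_force().round(1))
    robot.line_to([*C,.30],speed=.3)
    cap('wrist','w4'); print('w',get_gripper_width(),get_wrist_force().round(1),get_clock())
    if get_gripper_width()>.045:
        place('red'); cap('wrist','w5')
E
```

```text
1696 [0.5837 0.304 ] 0.027781447395682335 28.4333
[ 0.5843  0.3046 -0.0113] [ 0.9 -0.4 -0.3]
w 0.05269323215131815 61.72793548554182 [ 0.5846  0.3043 -0.0107] [-0.2 -1.2  5.3]
w 0.052909621487759656 [ 0.4 -0.4 -3.4]
w 0.05307409432385158 [ 0.1  0.  -3.3] 32.4917
f0 [ 0.2  0.8 -3.1] [0.0006 0.0003 0.0003] 35.875
contact up 0.0 5.5 38.9417
lip x -0.0045 6.2 tool [-0.0037  0.0001 -0.032 ] [-1.3 -0.8  4.9] 40.475
```

```bash
python3 -c "
import cv2,numpy as np
cv2.imwrite('pics/c5.png',np.hstack([cv2.resize(cv2.imread('pics/w%d.png'%i),(400,300)) for i in (4,5)]))"
```

```text
(no output)
```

View pics/c5.png

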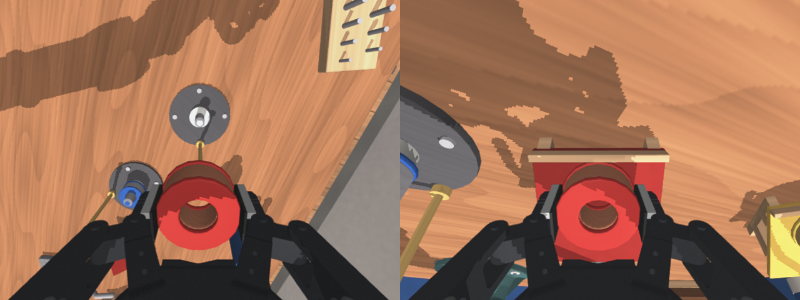

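The right half shows the red spool centred on its deck: spool at column 598, deck from 530 to 667, touching the lip at row 155. Releasing.

```bash
python3 - <<'E'
from h import *
release('red',-.0045,.001)
check('red','wrist',0)
robot.sleep(.3); cap('top','topF'); 
d=cap('scene','sF'); print(get_clock())
E
```

```text
nudge [-0.0037  0.0001 -0.032 ] F xyn [8.8 0.1 6.6]
w 0.08507931506640824 [ 0.5  0.1 -0.6] 42.7667
red wrist 1556 centre [-0.0021 -0.0014] r 0.0279 height 0.0299 slope 0.001 0.0
lip x [-0.0359 -0.0282]
43.2167
```

View pics/sF.png

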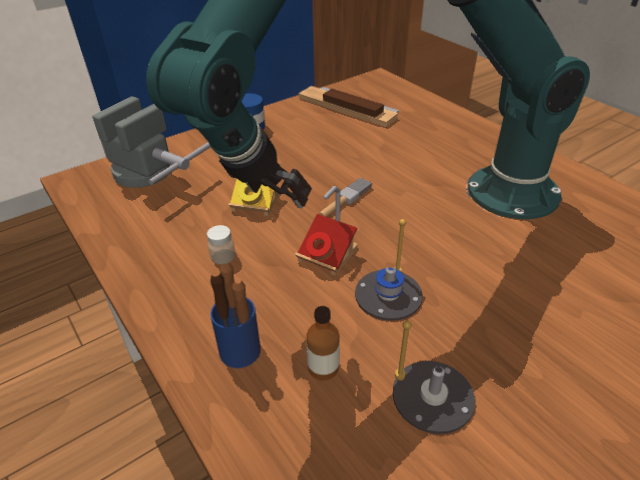

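The red spool is on its deck at the lip (318,243), and the yellow spool is on its deck at (253,197). The blue spool is still on its spindle at (390,280), and the bottle, tin, jar and brush are where they started. The arm touches nothing.

```bash
python3 -c "
from h import *
print(robot.job_done(),get_clock())"
```

```text
the job is handed in; nothing more can be done
the job is handed in; nothing more can be done
```

Job handed in at about 43 s: the copper and brass spools lie flat against the lower lips of the red and yellow cradles, about 1 mm off mid-width; the steel spool and loose items look untouched, and the one missed grasp moved nothing.

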